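# Push the loose firebrick home in the hearth corner

### The arm

A 6-joint arm with a two-finger parallel gripper is mounted at the origin on the work surface. World frame = base frame: x ahead of the robot, y to its left, z up, the work surface at z = 0. Lengths are in mm, angles in rad, forces in N, time in s.
With the tool pointing down it reaches from about 275 to 1000 mm from the base axis. Payload 8.4 kg.
Tool frame: the origin (TCP) lies midway between the tips of the shut fingers; the grasp point (between the pads) lies 19 mm behind it; z points along the fingers, y is the line along which they close (so a half turn about z gives the same grasp; the last joint's range is limited). The gripper opens to 85 mm and grips with 20 to 120 N. Pads are 22 mm wide; open, the fingers measure 114 mm over their backs; the gripper's body (76 mm by 85 mm) begins 54 mm behind the grasp point. The pads swing forward as they close: fully open they stand 13 mm farther back than shut.
Start: joints at [1.322, 0.353, 1.633, -0, 1.155, -0.002], TCP at [152.687, 606.065, 231.281] pointing down, gripper open.
Joint ranges: [-2.63, 2.63], [-0.92, 2.1], [0.06, 2.66], [-1.3, 4.44], [0, 2.69], [-3.02, 3.02]. Speed limits (rad/s): [2.22, 2.22, 2.79, 3.14, 3.14, 3.14].

### API

Orientations are given as [roll, pitch, yaw] about the fixed x, y, z axes, in that order (R = Rz(yaw) Ry(pitch) Rx(roll)).
In Python, from rig import r, imaging gives the robot as it stands. The module is installed in compiled form; this text tells all that it offers.
- The arm moves only by the tool arm_command, never from a script. Its argument "deltas" is a list of rows, each an object of numbers: "hand": the finger opening in mm, from 0 to 85.4; "tx", "ty", "tz": the shift along the tool's x, y, z in mm; "wx", "wy", "wz": the turn, a rotation vector about the tool's x, y, z in rad. A call has 1 to 8 rows; each row shifts and turns the commanded pose from where the row before left it, along the tool's axes as they then stand; what a row does not reach is not made up. A row lasts 1/8 s, in which the tool goes at most 62.5 mm and 10.7 degrees, less where a joint would pass 70% of its speed; a pose out of reach is approached as far as the arm can. A call with a gripper value outside its range is refused whole. The fingers move at their own pace and stop on an object; "squeeze" is the grip in N (left out, the last holds). Time passes only in rows, so rows that do not move let the fingers close. It gives the time, the measured TCP pose, the force, the opening and the grip force at its end, in the units of the state.
- r.sense(): the state, without advancing time (a new reading comes with each control period).
- imaging.grab_frame(name): name is "side" or "top"; returns a dict with "image" (420x560x3 uint8, red, green, blue), "mtx" (3x3 intrinsics, pixels), "D" ([k1, k2, p1, p2, k3] as OpenCV has them; the pictures are not rectified), "world_to_cam" (4x4, takes a point from world to camera coordinates). Camera axes: x right, y up, looking along -z (the intrinsics and any distortion apply to the point x, -y, -z); pixel columns grow to the right and rows downward; lengths in mm; the calibration is good to about 2 mm. A picture is of the moment at which its call begins. There is no depth.
- r.sign_off(): hands the job in; it is judged then, once.
The state is a dict: "clock": time; "qpos": joint angles; "qvel": joint speeds; "joint_efforts": joint torques, N m; "eef_pos": TCP position; "tcp_rot": TCP orientation; "contact_force": force on the tool from outside, world axes, zero at the start; "wrist_torque": the same for the moment, N m; "opening": opening from 0.0 (shut) to 1.0 (fully open); "grasp_force": force on a finger pad.
Only numpy, scipy, OpenCV 4.12 (cv2) and the standard library are available. Lean on these libraries where they do the work, as an engineer would, in place of code of your own. Each camera call takes 0.05 s, during which the arm holds its last target. There are 200 camera calls.

### The job

Close up the casting hearth: push the loose flat firebrick along the hearth board until its long side lies flat against the steel rail and its end butts against the thicker firebrick fixed at one end of the rail (not the crucible rack at the other end). Only push it with the fingers, never pick it up or tip it, and leave everything else where it stands.

Things in the scene. Friction and masses are not known exactly. Their poses are not given: they have to be found in the camera images.
- hearth: Fixed grey board 320 x 660 x 10 mm on the table (top face at z = 0.010 m), with an upright steel rail on its far edge, 6 mm thick, 28 mm tall above the board. Origin: mid-length of the rail's near face, at table level. x: square to the rail, away from the robot; y: along the rail; z up. Board: x -300 to +20, y -330 to +330 mm. Turned up to 0.18 rad.
- brick: The loose buff firebrick lying flat on the board: 90 mm (its x) by 170 mm (its y) by 40 mm tall, 0.28 to 0.56 kg, friction about 0.6. Origin: centre of its underside. It starts 40 to 80 mm (centre's travel) short of the rail, up to 0.3 rad out of line. Against the rail its centre is at x = -45 mm in the hearth's frame.
- end_brick: The stop: fixed, slightly darker, thicker firebrick at the left or right end of the rail: 200 mm (its x, square to the rail) by 114 mm (its y) by 50 mm tall, on the board, its far face at the rail, axes parallel to the hearth's. Origin: centre of its underside. The loose brick butted against it has its centre 142 mm from this one along the rail.
- rack: Fixed dark steel plate 200 mm (x) by 100 mm (y) by 4 mm with a row of three open dark crucibles 56 mm wide on it, tops 46 mm above the hearth board, at the other end of the rail, axes parallel to the hearth's. Origin: centre of its underside. Not to be pushed against.
- crucible: Bystander: loose dark clay crucible, 50 mm wide, 52 mm tall, on the near part of the board. Origin: centre of its underside.
- block: Bystander: loose black charcoal block 45 x 60 x 30 mm tall, on the near part of the board. Origin: centre of its underside.
- mould: Bystander: loose dark graphite ingot mould 40 x 100 x 25 mm tall, on the table beyond the rail. Origin: centre of its underside.
- mortar: Bystander: loose brown bowl 90 mm wide, 45 mm tall, on the table beyond the rail. Origin: centre of its underside.
- tongs: Bystander: loose dark steel crucible tongs 270 mm long (along x), 9 mm thick, on the table beside the board. Origin: near mid-length, at table level.
- flux: Bystander: loose white jar with a black cap, 56 mm wide, 70 mm tall, on the table beside the board. Origin: centre of its underside.
Things that resemble listed ones, but are neither listed nor needed, are in the scene too. Leave any red look-alike of the brick alone.

How it is judged (in metres and radians):
At the end, for the whole second after the job is handed in: The loose firebrick lies flat and at rest on the board, its centre within 5 mm of touching the rail and within 6 mm of touching the thick end brick, in line with the rail within 0.045 rad (x of brick in the frame of hearth between -0.05 and -0.04 m and (y of brick in the frame of end_brick between 0.134 and 0.148 m or y of brick in the frame of end_brick between -0.148 and -0.134 m) and angle between the x axis of brick and the x axis of hearth, either way round below 0.045 rad and angle between brick's own z axis and vertical below 0.03 rad and height (world z) of brick below 0.014 m and linear speed of brick below 0.01 m/s).
It fails at once if the loose firebrick is lifted or tipped (over 8 mm up or 0.12 rad) (height (world z) of brick above 0.018 m or angle between brick's own z axis and vertical above 0.12 rad).
It fails at once if the loose crucible or charcoal block is moved by more than 15 mm or tipped over (distance of any of crucible, block from where it was at the start of the episode above 0.015 m or angle between any of crucible, block's own z axis and vertical above 0.3 rad).
It fails at once if the ingot mould or bowl is moved by more than 15 mm or tipped over (distance of any of mould, mortar from where it was at the start of the episode above 0.015 m or angle between any of mould, mortar's own z axis and vertical above 0.3 rad).
It fails at once if the tongs or jar are moved by more than 15 mm or tipped over (distance of any of tongs, flux from where it was at the start of the episode above 0.015 m or angle between any of tongs, flux's own z axis and vertical above 0.3 rad).
It also fails if it takes over 45 s, if anything falls off the work surface, if the arm or the gripper's body presses on something with over 40 N, if the wrist force passes 120 N, or if a joint passes its speed limit or range.

## Working session

There is one attempt and no reset: what is moved stays moved. The work goes in short steps, Python scripts to look and compute and a tool call to move; the robot and the scene stay as the last step left them, time stands still between calls to the robot, and variables do not carry over. Pictures are saved under pics/ and viewed, at most 10 in all, crops included, and the job is handed in when it is done.

Besides the shell and the picture viewer there is one more tool, called after ">>>" in YAML: its name, and indented under it one key for each argument. arm_command: Moves the arm, as the interface text tells. Its arguments: {"type":"object","properties":{"deltas":{"type":"array"},"squeeze":{"type":"number"}},"required":["deltas"]}

```bash
mkdir -p pics
cat > h.py <<'E'
import numpy as np, cv2
from rig import r, imaging
def grab(n):
    f=imaging.grab_frame(n); return f
def ray(f,uv,z):
    uv=np.array(uv,float).reshape(-1,1,2)
    p=cv2.undistortPoints(uv,np.array(f["mtx"]),np.array(f["D"])).reshape(-1,2)
    T=np.array(f["world_to_cam"]);R=T[:3,:3];t=T[:3,3]
    d=np.c_[p[:,0],-p[:,1],-np.ones(len(p))]@R
    c=-R.T@t
    return c+d*((z-c[2])/d[:,2])[:,None]
def proj(f,P):
    T=np.array(f["world_to_cam"]);q=np.atleast_2d(P)@T[:3,:3].T+T[:3,3]
    q=q*[1,-1,-1]
    return cv2.projectPoints(q,np.zeros(3),np.zeros(3),np.array(f["mtx"]),np.array(f["D"]))[0].reshape(-1,2)
def save(f,n): cv2.imwrite("pics/"+n,f["image"][:,:,::-1])
E
python3 - <<'E'
from h import *
for n in("top","side"):
    f=grab(n); save(f,n+"1.png"); T=np.array(f["world_to_cam"]); print(n,-T[:3,:3].T@T[:3,3])
s=r.sense(); print({k:s[k] for k in("clock","eef_pos","tcp_rot","opening","contact_force")})
E
```

```text
top [1.84789827e+02 9.96554739e-01 1.62558416e+03]
side [ 283.62283245 -745.79423259  911.06868151]
{'clock': 0.1, 'eef_pos': array([152.55635479, 605.66270014, 230.63538974]), 'tcp_rot': array([-3.14034081e+00, -6.73834561e-06,  2.89483928e+00]), 'opening': 0.9989906425953597, 'contact_force': array([-0.53880115,  0.17216219, -0.69295886])}
```

View pics/top1.png

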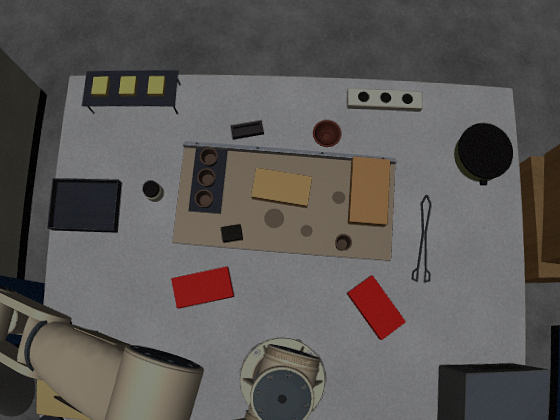

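View pics/side1.png

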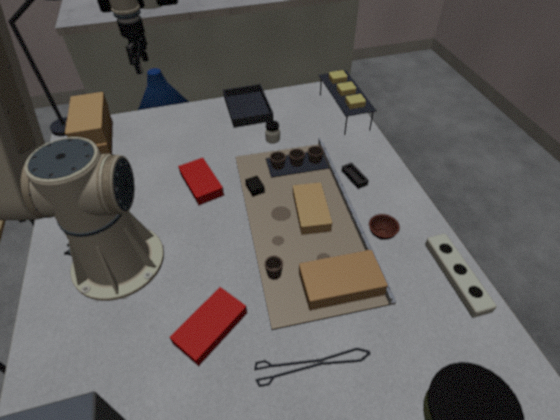

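The top view shows the loose buff brick at about (281,187). The darker thick end brick is at (370,190), at the right (−y) end, and the rack is at (207,180). The crucible is at (343,242), the charcoal block at (232,233), and the red look-alikes are at (203,287) and (376,307). The buff brick on the board is the one to push, because the others are red or are the fixed darker one at the rail's end. I'll measure it next and check with a crop.

```bash
cat >> h.py <<'E'
def blob(f,seed,hi=None):
    im=cv2.cvtColor(f["image"],cv2.COLOR_RGB2HSV)
    return im
def rect(f,x0,y0,x1,y1,lo,hi,z):
    hsv=cv2.cvtColor(f["image"],cv2.COLOR_RGB2HSV); m=np.zeros(hsv.shape[:2],np.uint8)
    m[y0:y1,x0:x1]=cv2.inRange(hsv,lo,hi)[y0:y1,x0:x1]
    c=max(cv2.findContours(m,0,1)[0],key=cv2.contourArea)
    w=ray(f,c.reshape(-1,2),z)[:,:2]
    (cx,cy),(a,b),_=q=cv2.minAreaRect(w.astype(np.float32)); bp=cv2.boxPoints(q)
    e=max((bp[1]-bp[0],bp[2]-bp[1]),key=np.linalg.norm)
    return np.array([cx,cy]),sorted((a,b)),np.arctan2(e[1],e[0])%np.pi,m,bp
E
python3 - <<'E'
from h import *
f=grab("top"); hsv=cv2.cvtColor(f["image"],cv2.COLOR_RGB2HSV)
for p in [(281,187),(262,178),(370,180),(370,215),(250,210),(240,151),(338,197)]: print(p,hsv[p[1],p[0]])
for nm,a in dict(brick=((235,160,325,215),50),end=((340,150,395,230),60)).items():
    c,s,t,m,bp=rect(f,*a[0],(8,100,120),(25,255,255),a[1]); print(nm,c.round(1),np.round(s,1),round(t-np.pi/2,4)); print(bp.round(1).tolist())
print("rail px",ray(f,[(184,145),(395,160)],38).round(1).tolist())
print("crucible, block",ray(f,[(343,242)],60).round(),ray(f,[(232,233)],40).round())
c=cv2.resize(f["image"][130:260,165:405],None,fx=3.3,fy=3.3,interpolation=2); cv2.imwrite("pics/crop1.png",c[:,:,::-1])
E
```

```text
(281, 187) [ 19 119 135]
(262, 178) [ 19 113 133]
(370, 180) [ 15 129 128]
(370, 215) [ 16 135 127]
(250, 210) [ 18  54 114]
(240, 151) [26 33 54]
(338, 197) [17 64 80]
brick [564.6  18.9] [ 88.3 167.9] -0.1352
[[509.6000061035156, -58.400001525878906], [597.0, -70.30000305175781], [619.7000122070312, 96.0999984741211], [532.2000122070312, 108.0]]
end [ 560.5 -244.3] [110.  195.4] 1.5151
[[459.79998779296875, -293.79998779296875], [655.0, -304.70001220703125], [661.0999755859375, -194.89999389648438], [466.0, -184.0]]
rail px [[689.5, 320.8, 38.0], [660.6, -326.5, 38.0]]
crucible, block [[ 401. -166.   60.]] [[421. 159.  40.]]
```

View pics/crop1.png

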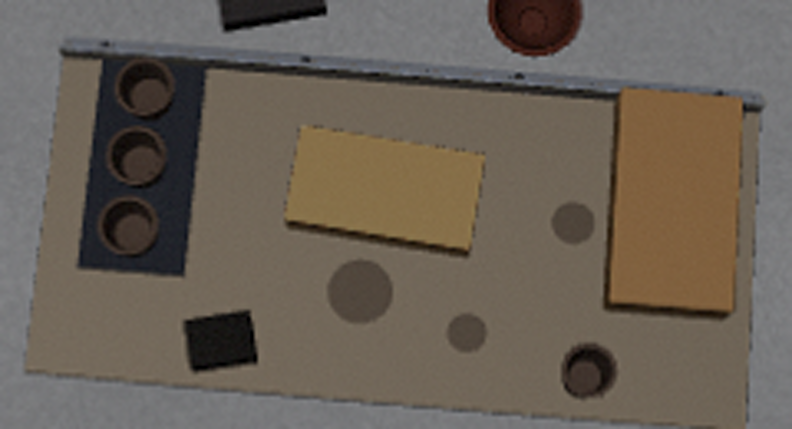

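The crop confirms it: the buff brick, thinner and lighter than the end brick, lies free on the board with its near edge low in the crop at about (375,240). The end brick touches the rail on the right. The hearth is turned by about −0.05 rad, so the brick needs about +64 mm towards the rail and −121 mm along it. I'll turn the tool to match the hearth and go behind the long near side.

>>> arm_command:
  deltas:
    - {"hand":85,"wz":-0.1}
    - {"wz":-0.097}
    - {"tx":-25,"ty":-40}
    - {"tx":-25,"ty":-40}
    - {"tx":-25,"ty":-40}
    - {"tx":-25,"ty":-40}
    - {"tx":-25,"ty":-40}
    - {"tx":-25,"ty":-40}

```text
schema error: expected keys hand, tx, ty, tz, wx, wy, wz
```

>>> arm_command:
  deltas:
    - {"tx":-26,"ty":-41}
    - {"tx":-26,"ty":-41}
    - {"tx":-26,"ty":-41}
    - {"tx":-26,"ty":-41}
    - {"tx":-26,"ty":-41}
    - {"tx":-26,"ty":-41}
    - {"tx":-26,"ty":-41}
    - {"tx":-26,"ty":-38}

```text
schema error: expected keys hand, tx, ty, tz, wx, wy, wz
```

>>> arm_command:
  deltas:
    - {"hand":85}
    - {"hand":85}

```text
schema error: expected keys hand, tx, ty, tz, wx, wy, wz
```

All keys are required in each row.

>>> arm_command:
  deltas:
    - {"hand":85,"tx":0,"ty":0,"tz":0,"wx":0,"wy":0,"wz":-0.1}
    - {"hand":85,"tx":0,"ty":0,"tz":0,"wx":0,"wy":0,"wz":-0.097}
    - {"hand":85,"tx":-25,"ty":-40,"tz":0,"wx":0,"wy":0,"wz":0}
    - {"hand":85,"tx":-25,"ty":-40,"tz":0,"wx":0,"wy":0,"wz":0}
    - {"hand":85,"tx":-25,"ty":-40,"tz":0,"wx":0,"wy":0,"wz":0}
    - {"hand":85,"tx":-25,"ty":-40,"tz":0,"wx":0,"wy":0,"wz":0}
    - {"hand":85,"tx":-25,"ty":-40,"tz":0,"wx":0,"wy":0,"wz":0}
    - {"hand":85,"tx":-25,"ty":-40,"tz":0,"wx":0,"wy":0,"wz":0}

```text
clock: 1.15
eef_pos: [291.0, 357.5, 231.2]
tcp_rot: [-3.142, 0.0, 3.092]
contact_force: [-0.3, 0.2, -0.2]
opening: 0.997
grasp_force: 0.0
```

>>> arm_command:
  deltas:
    - {"hand":85,"tx":-26,"ty":-41,"tz":0,"wx":0,"wy":0,"wz":0}
    - {"hand":85,"tx":-26,"ty":-41,"tz":0,"wx":0,"wy":0,"wz":0}
    - {"hand":85,"tx":-26,"ty":-41,"tz":0,"wx":0,"wy":0,"wz":0}
    - {"hand":85,"tx":-26,"ty":-41,"tz":0,"wx":0,"wy":0,"wz":0}
    - {"hand":85,"tx":-26,"ty":-41,"tz":0,"wx":0,"wy":0,"wz":0}
    - {"hand":85,"tx":-26,"ty":-40,"tz":0,"wx":0,"wy":0,"wz":0}
    - {"hand":85,"tx":-26,"ty":-40,"tz":0,"wx":0,"wy":0,"wz":0}
    - {"hand":85,"tx":-23,"ty":-40,"tz":0,"wx":0,"wy":0,"wz":0}

```text
clock: 2.15
eef_pos: [479.7, 22.5, 231.2]
tcp_rot: [3.142, 0.0, 3.092]
contact_force: [0.6, 0.3, 0.6]
opening: 0.996
grasp_force: 0.0
```

>>> arm_command:
  deltas:
    - {"hand":85,"tx":0,"ty":0,"tz":40,"wx":0,"wy":0,"wz":0}
    - {"hand":85,"tx":0,"ty":0,"tz":40,"wx":0,"wy":0,"wz":0}
    - {"hand":85,"tx":0,"ty":0,"tz":40,"wx":0,"wy":0,"wz":0}
    - {"hand":85,"tx":0,"ty":0,"tz":40,"wx":0,"wy":0,"wz":0}
    - {"hand":85,"tx":0,"ty":0,"tz":0,"wx":0,"wy":0,"wz":0}

```text
clock: 2.78
eef_pos: [476.7, 24.0, 69.1]
tcp_rot: [-3.141, -0.006, 3.092]
contact_force: [0.5, -0.3, 0.3]
opening: 0.996
grasp_force: 0.0
```

Run:
```python
from h import *
f=grab("side"); c=cv2.resize(f["image"][100:320,200:420],None,fx=2.7,fy=2.7); cv2.imwrite("pics/s2.png",c[:,:,::-1])
print(r.sense()["qpos"],r.sense()["eef_pos"])
```

```text
[ 4.70928710e-02  3.60835622e-01  2.06730382e+00 -1.48383611e-05
  7.16329107e-01 -1.47387846e+00] [478.24605009  24.03696578  70.788327  ]
```

View pics/s2.png

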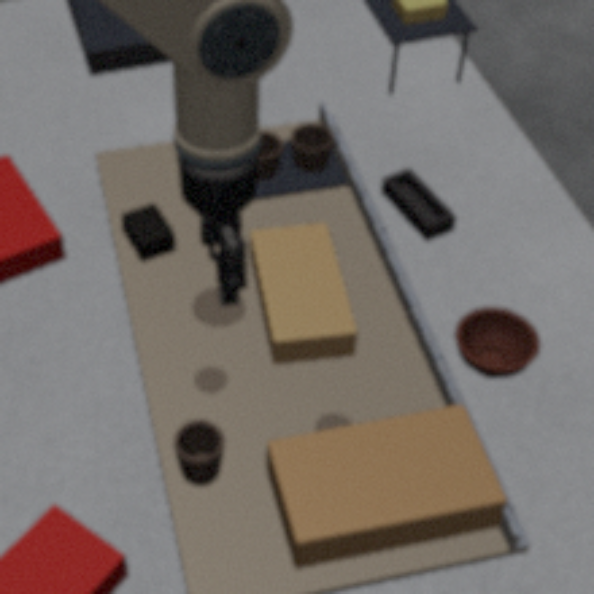

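The side crop shows the fingers behind the near side at about (230,280), clear of the charcoal block and the crucible. I'll lower to pushing height and push to the rail.

>>> arm_command:
  deltas:
    - {"hand":85,"tx":0,"ty":0,"tz":27,"wx":0,"wy":0,"wz":0}
    - {"hand":85,"tx":0,"ty":0,"tz":27,"wx":0,"wy":0,"wz":0}
    - {"hand":85,"tx":-10,"ty":0,"tz":0,"wx":0,"wy":0,"wz":0}
    - {"hand":85,"tx":-12,"ty":0,"tz":0,"wx":0,"wy":0,"wz":0}
    - {"hand":85,"tx":-12,"ty":0,"tz":0,"wx":0,"wy":0,"wz":0}
    - {"hand":85,"tx":-12,"ty":0,"tz":0,"wx":0,"wy":0,"wz":0}
    - {"hand":85,"tx":-12,"ty":0,"tz":0,"wx":0,"wy":0,"wz":0}
    - {"hand":85,"tx":-12,"ty":0,"tz":0,"wx":0,"wy":0,"wz":0}

```text
clock: 3.82
eef_pos: [549.5, 20.6, 17.3]
tcp_rot: [-3.142, -0.001, 3.092]
contact_force: [-4.8, 0.5, 3.6]
opening: 0.995
grasp_force: 2.4
```

Run:
```python
from h import *
s=r.sense(); p=s["eef_pos"]; print(p,s["contact_force"],"u",p[0]*.9987-p[1]*.05)
f=grab("side"); c,sz,t,m,bp=rect(f,250,170,350,240,(8,100,120),(25,255,255),50); print(c,sz,t-np.pi/2)
f=grab("top"); print(rect(f,235,150,325,215,(8,100,120),(25,255,255),50)[4])
```

```text
[549.49001789  20.61005358  17.29113841] [-4.76427387  0.54446274  3.58730452] u 547.7451781827672
[634.82836914  63.76699066] [24.52288246154785, 59.13637924194336] -0.13735723
[[604.42725  -63.430637]
 [604.48193  -66.43471 ]
 [644.86816  -65.69954 ]
 [644.8135   -62.695465]]
```

Contact, about 5 N. I'll continue gently to the rail.

>>> arm_command:
  deltas:
    - {"hand":85,"tx":-8,"ty":0,"tz":0,"wx":0,"wy":0,"wz":0}
    - {"hand":85,"tx":-6,"ty":0,"tz":0,"wx":0,"wy":0,"wz":0}
    - {"hand":85,"tx":-3,"ty":0,"tz":0,"wx":0,"wy":0,"wz":0}

```text
clock: 4.3
eef_pos: [566.3, 19.7, 17.1]
tcp_rot: [-3.142, -0.0, 3.092]
contact_force: [-3.6, 0.4, 1.9]
opening: 1.0
grasp_force: 1.9
```

>>> arm_command:
  deltas:
    - {"hand":85,"tx":-2,"ty":0,"tz":0,"wx":0,"wy":0,"wz":0}
    - {"hand":85,"tx":-2,"ty":0,"tz":0,"wx":0,"wy":0,"wz":0}

```text
clock: 4.55
eef_pos: [569.9, 19.5, 17.2]
tcp_rot: [-3.142, -0.0, 3.092]
contact_force: [-2.4, 0.9, -1.8]
opening: 1.0
grasp_force: 1.1
```

>>> arm_command:
  deltas:
    - {"hand":85,"tx":-2,"ty":0,"tz":0,"wx":0,"wy":0,"wz":0}
    - {"hand":85,"tx":0,"ty":0,"tz":0,"wx":0,"wy":0,"wz":0}

```text
clock: 4.8
eef_pos: [572.4, 19.5, 17.4]
tcp_rot: [3.142, 0.001, 3.092]
contact_force: [-0.6, 0.1, -0.6]
opening: 0.991
grasp_force: 0.6
```

>>> arm_command:
  deltas:
    - {"hand":85,"tx":-2,"ty":0,"tz":0,"wx":0,"wy":0,"wz":0}
    - {"hand":85,"tx":-2,"ty":0,"tz":0,"wx":0,"wy":0,"wz":0}

```text
clock: 5.05
eef_pos: [575.9, 19.3, 17.4]
tcp_rot: [-3.142, -0.0, 3.092]
contact_force: [-4.5, 0.0, 2.5]
opening: 0.994
grasp_force: 2.0
```

>>> arm_command:
  deltas:
    - {"hand":85,"tx":-2,"ty":0,"tz":0,"wx":0,"wy":0,"wz":0}
    - {"hand":85,"tx":0,"ty":0,"tz":0,"wx":0,"wy":0,"wz":0}

```text
clock: 5.3
eef_pos: [576.0, 19.2, 17.1]
tcp_rot: [-3.141, -0.004, 3.091]
contact_force: [-10.7, 1.1, 6.2]
opening: 0.993
grasp_force: 5.0
```

Run:
```python
from h import *
s=r.sense(); p=s["eef_pos"]; print(p,s["contact_force"],"u",p[0]*.9987-p[1]*.05)
f=grab("side"); c=cv2.resize(f["image"][130:300,240:420],None,fx=3.3,fy=3.3); cv2.imwrite("pics/s3.png",c[:,:,::-1])
```

```text
[576.02200675  19.23376118  17.07339636] [-10.66232884   1.08424424   6.24423555] u 574.3114900872047
```

View pics/s3.png

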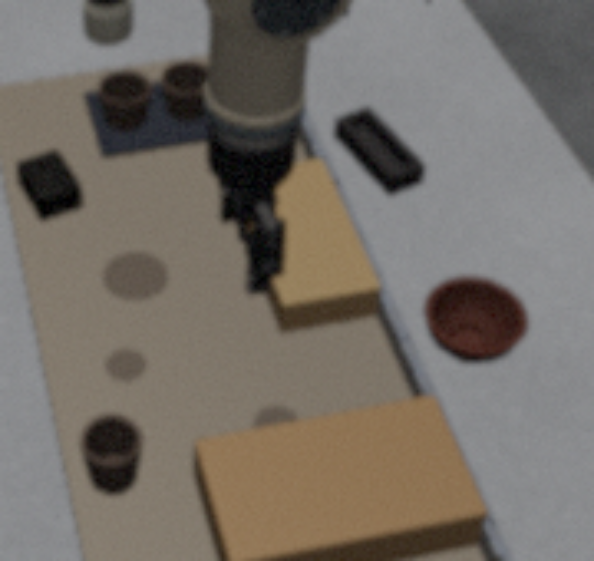

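The force has risen to about 11 N and the crop shows the brick against the rail, with its far edge along the rail at about (380,290). I'll back off, lift, turn a quarter turn and go to its left end.

>>> arm_command:
  deltas:
    - {"hand":85,"tx":15,"ty":0,"tz":0,"wx":0,"wy":0,"wz":0}
    - {"hand":85,"tx":15,"ty":0,"tz":0,"wx":0,"wy":0,"wz":0}
    - {"hand":85,"tx":0,"ty":0,"tz":-40,"wx":0,"wy":0,"wz":0}
    - {"hand":40,"tx":0,"ty":0,"tz":-45,"wx":0,"wy":0,"wz":0}
    - {"hand":40,"tx":0,"ty":0,"tz":0,"wx":0,"wy":0,"wz":0.1745}
    - {"hand":40,"tx":0,"ty":0,"tz":0,"wx":0,"wy":0,"wz":0.1745}
    - {"hand":40,"tx":0,"ty":0,"tz":0,"wx":0,"wy":0,"wz":0.1745}
    - {"hand":40,"tx":0,"ty":0,"tz":0,"wx":0,"wy":0,"wz":0.1745}

```text
clock: 6.35
eef_pos: [547.7, 20.7, 102.4]
tcp_rot: [3.141, 0.001, 2.388]
contact_force: [-1.2, 0.9, 0.1]
opening: 0.465
grasp_force: 0.0
```

>>> arm_command:
  deltas:
    - {"hand":40,"tx":0,"ty":0,"tz":0,"wx":0,"wy":0,"wz":0.1745}
    - {"hand":40,"tx":0,"ty":0,"tz":0,"wx":0,"wy":0,"wz":0.1745}
    - {"hand":40,"tx":0,"ty":0,"tz":0,"wx":0,"wy":0,"wz":0.1745}
    - {"hand":40,"tx":0,"ty":0,"tz":0,"wx":0,"wy":0,"wz":0.1745}
    - {"hand":40,"tx":0,"ty":0,"tz":0,"wx":0,"wy":0,"wz":0.1745}
    - {"hand":40,"tx":37,"ty":24,"tz":0,"wx":0,"wy":0,"wz":0}
    - {"hand":40,"tx":37,"ty":24,"tz":0,"wx":0,"wy":0,"wz":0}
    - {"hand":40,"tx":36,"ty":24,"tz":0,"wx":0,"wy":0,"wz":0}

```text
clock: 7.35
eef_pos: [625.8, 128.0, 102.4]
tcp_rot: [3.141, -0.0, 1.521]
contact_force: [0.0, -1.0, 0.5]
opening: 0.466
grasp_force: 0.0
```

Run:
```python
from h import *
s=r.sense(); p=s["eef_pos"]; print(p,s["tcp_rot"],s["qpos"],s["opening"],"u",p[0]*.9987-p[1]*.05,"v",p[0]*.05+p[1]*.9987)
f=grab("side"); c=cv2.resize(f["image"][100:300,230:420],None,fx=3,fy=3); cv2.imwrite("pics/s4.png",c[:,:,::-1])
g=grab("top"); c=cv2.resize(g["image"][130:260,165:405],None,fx=3.3,fy=3.3); cv2.imwrite("pics/t4.png",c[:,:,::-1])
U=lambda u,v,z:[u*.9987+v*.05,-.05*u+v*.9987,z]
print("expected brick left face corners px side", proj(f,[U(582,132,50),U(672,132,50)]))
```

```text
[625.84712596 128.04047497 102.44107765] [ 3.14056865e+00 -1.71161723e-04  1.52118109e+00] [ 1.99500999e-01  5.12638862e-01  1.70319072e+00 -1.08442487e-04
  9.24728482e-01  2.49181563e-01] 0.46637556546191633 u 618.6315009506408 v 159.16637864881852
expected brick left face corners px side [[308.50573169 182.31425396]
 [336.15671486 177.72099206]]
```

View pics/s4.png

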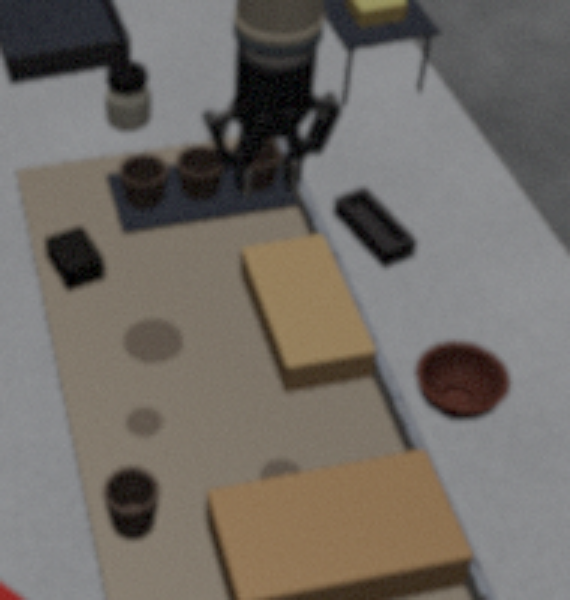

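The brick is along the rail, its left end at crop (245–322, 235–250), as predicted. The fingers hang over the gap between the brick and the rack. I'll lower and push along the rail.

>>> arm_command:
  deltas:
    - {"hand":40,"tx":0,"ty":-2,"tz":28,"wx":0,"wy":0,"wz":0}
    - {"hand":40,"tx":0,"ty":0,"tz":28,"wx":0,"wy":0,"wz":0}
    - {"hand":40,"tx":0,"ty":0,"tz":26,"wx":0,"wy":0,"wz":0}
    - {"hand":40,"tx":0,"ty":0,"tz":0,"wx":0,"wy":0,"wz":0}
    - {"hand":40,"tx":-10,"ty":0,"tz":0,"wx":0,"wy":0,"wz":0}
    - {"hand":40,"tx":-10,"ty":0,"tz":0,"wx":0,"wy":0,"wz":0}
    - {"hand":40,"tx":-10,"ty":0,"tz":0,"wx":0,"wy":0,"wz":0}

```text
clock: 8.32
eef_pos: [622.5, 96.8, 21.5]
tcp_rot: [3.14, -0.001, 1.52]
contact_force: [-2.0, 5.8, 2.9]
opening: 0.476
grasp_force: 2.9
```

>>> arm_command:
  deltas:
    - {"hand":40,"tx":-10,"ty":0,"tz":0,"wx":0,"wy":0,"wz":0}
    - {"hand":40,"tx":-12,"ty":0,"tz":0,"wx":0,"wy":0,"wz":0}
    - {"hand":40,"tx":-12,"ty":0,"tz":0,"wx":0,"wy":0,"wz":0}
    - {"hand":40,"tx":-12,"ty":0,"tz":0,"wx":0,"wy":0,"wz":0}

```text
clock: 8.82
eef_pos: [620.2, 50.9, 21.5]
tcp_rot: [3.14, -0.001, 1.521]
contact_force: [-1.6, 6.2, 4.8]
opening: 0.468
grasp_force: 3.0
```

Run:
```python
from h import *
s=r.sense(); p=s["eef_pos"]; print(p,s["contact_force"],"u",p[0]*.9987-p[1]*.05,"v",p[0]*.05+p[1]*.9987)
f=grab("side"); c=cv2.resize(f["image"][100:300,230:420],None,fx=3,fy=3); cv2.imwrite("pics/s5.png",c[:,:,::-1])
```

```text
[620.21577879  50.88028936  21.50746668] [-1.61763463  6.20869726  4.84445692] u 616.8654838139337 v 81.82493392688727
```

View pics/s5.png

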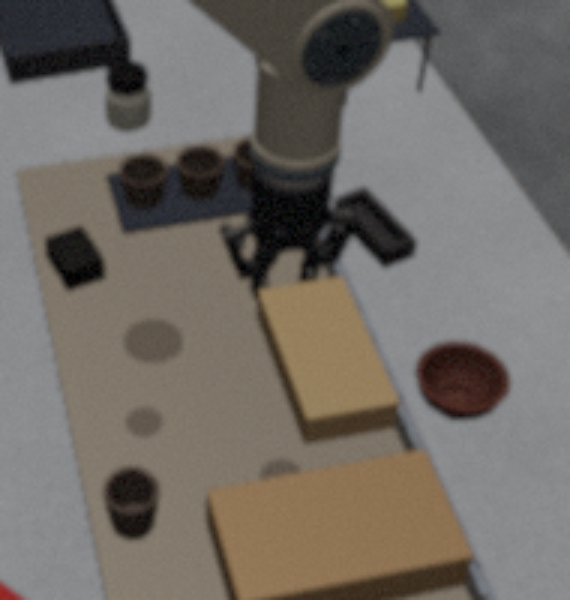

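The brick slides along the rail in line with it, with its right end at crop (305–395, 405–435). About 60 mm remain.

>>> arm_command:
  deltas:
    - {"hand":40,"tx":-12,"ty":0,"tz":0,"wx":0,"wy":0,"wz":0}
    - {"hand":40,"tx":-12,"ty":0,"tz":0,"wx":0,"wy":0,"wz":0}
    - {"hand":40,"tx":-10,"ty":0,"tz":0,"wx":0,"wy":0,"wz":0}
    - {"hand":40,"tx":-8,"ty":0,"tz":0,"wx":0,"wy":0,"wz":0}
    - {"hand":40,"tx":-5,"ty":0,"tz":0,"wx":0,"wy":0,"wz":0}
    - {"hand":40,"tx":-4,"ty":0,"tz":0,"wx":0,"wy":0,"wz":0}

```text
clock: 9.62
eef_pos: [617.4, 0.3, 21.1]
tcp_rot: [3.141, -0.001, 1.52]
contact_force: [-0.9, 6.4, 4.2]
opening: 0.469
grasp_force: 3.1
```

>>> arm_command:
  deltas:
    - {"hand":40,"tx":-2,"ty":0,"tz":0,"wx":0,"wy":0,"wz":0}
    - {"hand":40,"tx":-2,"ty":0,"tz":0,"wx":0,"wy":0,"wz":0}

```text
clock: 9.88
eef_pos: [617.2, -3.6, 21.1]
tcp_rot: [3.141, -0.001, 1.521]
contact_force: [-0.9, 5.6, 5.4]
opening: 0.471
grasp_force: 3.0
```

>>> arm_command:
  deltas:
    - {"hand":40,"tx":-2,"ty":0,"tz":0,"wx":0,"wy":0,"wz":0}
    - {"hand":40,"tx":0,"ty":0,"tz":0,"wx":0,"wy":0,"wz":0}

```text
clock: 10.12
eef_pos: [617.1, -5.8, 21.1]
tcp_rot: [3.141, -0.001, 1.521]
contact_force: [-0.9, 4.0, 3.7]
opening: 0.466
grasp_force: 2.2
```

>>> arm_command:
  deltas:
    - {"hand":40,"tx":-2,"ty":0,"tz":0,"wx":0,"wy":0,"wz":0}
    - {"hand":40,"tx":-2,"ty":0,"tz":0,"wx":0,"wy":0,"wz":0}

```text
clock: 10.38
eef_pos: [616.9, -8.6, 21.0]
tcp_rot: [3.141, -0.002, 1.52]
contact_force: [-1.0, 19.1, 5.2]
opening: 0.467
grasp_force: 9.6
```

>>> arm_command:
  deltas:
    - {"hand":40,"tx":-2,"ty":0,"tz":0,"wx":0,"wy":0,"wz":0}
    - {"hand":40,"tx":0,"ty":0,"tz":0,"wx":0,"wy":0,"wz":0}

```text
clock: 10.62
eef_pos: [617.0, -8.6, 21.1]
tcp_rot: [3.141, -0.004, 1.519]
contact_force: [-0.4, 24.3, 5.3]
opening: 0.472
grasp_force: 11.6
```

>>> arm_command:
  deltas:
    - {"hand":40,"tx":-1.5,"ty":0,"tz":0,"wx":0,"wy":0,"wz":0}
    - {"hand":40,"tx":0,"ty":0,"tz":0,"wx":0,"wy":0,"wz":0}

```text
clock: 10.88
eef_pos: [617.0, -8.7, 21.1]
tcp_rot: [3.141, -0.006, 1.519]
contact_force: [-0.7, 32.1, 4.0]
opening: 0.466
grasp_force: 15.9
```

The brick is butted: the position has stalled and the force has risen to 32 N. I'll back off, lift clear and check.

>>> arm_command:
  deltas:
    - {"hand":40,"tx":6,"ty":0,"tz":0,"wx":0,"wy":0,"wz":0}
    - {"hand":40,"tx":20,"ty":0,"tz":0,"wx":0,"wy":0,"wz":0}
    - {"hand":40,"tx":0,"ty":0,"tz":-50,"wx":0,"wy":0,"wz":0}
    - {"hand":40,"tx":0,"ty":-10,"tz":-50,"wx":0,"wy":0,"wz":0}
    - {"hand":40,"tx":30,"ty":-40,"tz":-40,"wx":0,"wy":0,"wz":0}
    - {"hand":40,"tx":40,"ty":-30,"tz":0,"wx":0,"wy":0,"wz":0}
    - {"hand":40,"tx":40,"ty":-30,"tz":0,"wx":0,"wy":0,"wz":0}
    - {"hand":40,"tx":40,"ty":-30,"tz":0,"wx":0,"wy":0,"wz":0}

```text
clock: 11.88
eef_pos: [485.4, 170.0, 159.7]
tcp_rot: [3.141, 0.0, 1.521]
contact_force: [0.8, 0.3, -1.2]
opening: 0.468
grasp_force: 0.0
```

>>> arm_command:
  deltas:
    - {"hand":40,"tx":40,"ty":-30,"tz":0,"wx":0,"wy":0,"wz":0}
    - {"hand":40,"tx":40,"ty":-30,"tz":0,"wx":0,"wy":0,"wz":0}
    - {"hand":40,"tx":40,"ty":-30,"tz":0,"wx":0,"wy":0,"wz":0}
    - {"hand":40,"tx":0,"ty":0,"tz":0,"wx":0,"wy":0,"wz":0}

```text
clock: 12.38
eef_pos: [400.6, 295.3, 159.5]
tcp_rot: [3.141, -0.0, 1.525]
contact_force: [-0.1, -0.1, -0.2]
opening: 0.467
grasp_force: 0.0
```

Run:
```python
from h import *
g=grab("top"); c=cv2.resize(g["image"][130:260,165:405],None,fx=3.3,fy=3.3,interpolation=2); cv2.imwrite("pics/t6.png",c[:,:,::-1])
c,s,t,m,bp=rect(g,260,150,353,225,(8,100,120),(25,255,255),50); print(c,s,t); print(bp)
c,s,t,m,bp=rect(g,351,150,395,230,(8,100,110),(25,255,255),60); print("end",c,s,t)
```

```text
[ 622.6428833  -105.62937927] [88.59146881103516, 168.52984619140625] 1.5160115
[[ 573.79944  -187.34235 ]
 [ 662.25806  -192.1934  ]
 [ 671.4863    -23.916412]
 [ 583.0277    -19.065353]]
end [ 560.04699707 -244.27745056] [110.69657135009766, 197.0474090576172] 3.0873017
```

View pics/t6.png

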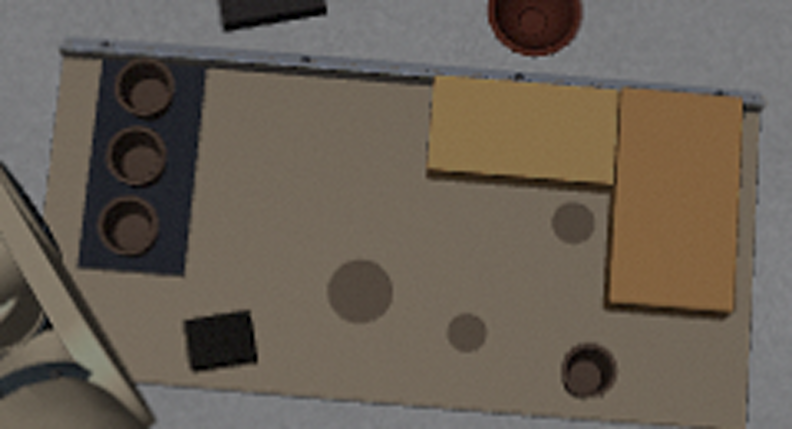

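The top crop shows the brick flush with the rail and butted against the end brick, meeting at about (617,90–185). The bystanders are unmoved. Relative to the end brick it sits 55.6 mm towards the rail (target 55) and 141.6 mm along it (target 142), in line within 0.001 rad.

```bash
python3 -c "
from rig import r
print(r.sign_off())"
```

```text
the job is handed in; nothing more can be done
None
```

I handed the job in with the loose firebrick flat against the rail and butted to the thick end brick, measured within about 1 mm and 0.001 rad of target; no bystander looked moved in the final view, and sign-off gave no verdict.

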